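Feed a tote of failed prints to the bench shredder

TASK

Turn the red quarter-turn latch to free the clear lid of the bench shredder and let it spring up, then pick up the blue tote by its handle and tip all five failed prints over its lip into the hopper. Stand the empty tote upright back on the rubber mat, setting it down rather than dropping it, and leave the lid up for the next load. Don't disturb the other things on the bench.

Things in the scene. Friction and masses are not known exactly. Their poses are not given: they have to be found in the camera images.
- hopper_mouth (a point): Centre of the shredder's hopper mouth, in the plane of its rim, 190 mm above the bench. The fixed bench shredder stands upright, turned about the vertical; this point has its axes, z up. The mouth is 212 mm square inside (x and y +-106 mm), with a 12 mm wide rim; its walls taper to 166 mm square at the steel cutters 105 mm below. A square clear lid covers it. The shredder is off.
- lid_hinge (a point): Middle of the lid's hinge line, which runs along the shredder's x, at y = +118 mm from the mouth centre, 2 mm above the rim; axes as the shredder's. On this +y side the blue gearbox and motor stick out 240 mm further, no higher than 135 mm above the bench. Under the middle of the opposite (-y) rim a small steel keeper reaches 7 mm into the mouth.
- lid (a joint): Angle of the clear hopper lid (236 x 232 x 5 mm, steel edge strips): 0 shut, 1.75 rad fully up, just past upright, its top about 235 mm above the rim. Slow spring hinges raise it by themselves once the latch is released (in about 4 s, pushing under 3 N at its edge) and hold it up. Its free edge, on the -y side, swings up and over towards +y.
- latch (a joint): Angle of the red quarter-turn latch knob on the lid: 0 is latched; it turns clockwise seen from above (against z) and stops at 1.57 rad; the lid comes free at about 1.0 rad. It starts between 0 and 0.25, turns easily (about 0.05 N m) and stays where it is left.
- latch_grip (a point): Centre of the red bar of the latch knob, on its turning axis, near the middle of the lid's free edge. The bar is 58 mm long (this point's own y), 14 mm thick (x) and 24 mm high, on a round black hub; the point is 28 mm above the lid's top face and 11 mm below the bar's top. z is the turning axis, up while the lid is shut. The axes turn with the knob.
- tote: Blue scrap tote, 190 mm long (x), 130 mm wide (y); origin at the centre of its underside, z up. Floor and walls 4 mm thick, sides and back 60 mm high. The front (+x) end is open: the last 50 mm of floor ramps up 10 mm to a pouring lip and the sides fall to 32 mm. A black handle rises from the back wall and runs forward over the middle. 0.2 to 0.3 kg empty, 0.17 kg more when full.
- tote_grip (a point): Grip point on the tote's black handle: a flat-sided bar along the tote's x, 18 mm wide (y), 22 mm high, from x = -97 to 28 mm in the tote's frame. The point is at x = -25 mm, 95 mm above the underside, 11 mm below the bar's top, about over the balance point. Two thin struts run from the bar at x = 22 mm down to the side walls. Axes as the tote's.
- tote_lip (a point): Middle of the top of the tote's pouring lip: x = +95 mm, 14 mm above the underside. Axes as the tote's.
- mat: Black rubber mat, 260 x 300 x 3 mm, fixed to the bench; origin at the centre of its underside, 300 mm side along its y. The tote stands on it at the start, its lip towards the mat's +y side.
- scrap_bracket_center (a point): Failed print in the tote: orange L-bracket, 36 x 50 x 40 mm; the point is its centre as it stands. About 25 to 45 g, slides easily in the tote (once it lies more than about 25 degrees from level).
- scrap_gear_center (a point): Failed print in the tote: yellow gear with hub, 40 mm across, 30 mm high; the point is its centre as it stands. About 25 to 45 g, slides easily in the tote (once it lies more than about 25 degrees from level).
- scrap_clamp_center (a point): Failed print in the tote: green U-shaped clamp, 30 x 50 x 38 mm; the point is its centre as it stands. About 25 to 45 g, slides easily in the tote (once it lies more than about 25 degrees from level).
- scrap_housing_center (a point): Failed print in the tote: white block-like housing, 34 x 48 x 30 mm; the point is its centre as it stands. About 25 to 45 g, slides easily in the tote (once it lies more than about 25 degrees from level).
- scrap_foot_center (a point): Failed print in the tote: red waisted round foot, 38 mm across, 38 mm high; the point is its centre as it stands. About 25 to 45 g, slides easily in the tote (once it lies more than about 25 degrees from level).
- spray_bottle_center (a point): Bystander: white bottle with blue cap, 56 mm across, 150 mm high, standing; point half-way up, z along the bottle.
- comb_jig_center (a point): Bystander: black comb-like print jig, 60 x 130 (y) x 58 mm; point at its centre.
- scraper: Bystander: orange-handled print scraper, 200 mm long, lying flat.
- glue_stick_center (a point): Bystander: bed-adhesive stick, 34 mm across, 100 mm high, standing; point half-way up, z along the stick.
- mouse: Bystander: black computer mouse about 102 x 62 x 36 mm; origin on its underside.
Mind the look-alikes: they are no part of the job. Of the things that look like the part that bears scrap_foot_center, the smallest one is meant.

How it is judged:
On the way, in this order (a step that is already met when the one before it is completed fails the run):
1. the lid is released and up (over 1.4 rad) (value of joint lid above 1.4 rad), for 0.2 s.
2. the tote is tipped (more than 0.5 rad) with its lip over the hopper mouth (angle between tote's own z axis and vertical above 0.5 rad and horizontal distance between tote_lip and hopper_mouth below 0.15 m and z of tote_lip in the frame of hopper_mouth above -0.06 m), for 0.1 s.
At the end, for the whole second after the job is handed in: The lid is up (over 1.4 rad); all five prints lie inside the hopper, their centres at least 5 mm below the rim; the tote stands upright (within 0.08 rad) and at rest on the mat, its centre within 80 mm of the mat's centre along each of the mat's axes (value of joint lid above 1.4 rad and x of scrap_bracket_center in the frame of hopper_mouth between -0.106 and 0.106 m and y of scrap_bracket_center in the frame of hopper_mouth between -0.106 and 0.106 m and z of each of scrap_bracket_center, scrap_gear_center, scrap_clamp_center, scrap_housing_center, scrap_foot_center in the frame of hopper_mouth below -0.005 m and x of scrap_gear_center in the frame of hopper_mouth between -0.106 and 0.106 m and y of scrap_gear_center in the frame of hopper_mouth between -0.106 and 0.106 m and x of scrap_clamp_center in the frame of hopper_mouth between -0.106 and 0.106 m and y of scrap_clamp_center in the frame of hopper_mouth between -0.106 and 0.106 m and x of scrap_housing_center in the frame of hopper_mouth between -0.106 and 0.106 m and y of scrap_housing_center in the frame of hopper_mouth between -0.106 and 0.106 m and x of scrap_foot_center in the frame of hopper_mouth between -0.106 and 0.106 m and y of scrap_foot_center in the frame of hopper_mouth between -0.106 and 0.106 m and x of tote in the frame of mat between -0.08 and 0.08 m and y of tote in the frame of mat between -0.08 and 0.08 m and z of tote in the frame of mat below 0.008 m and angle between tote's own z axis and vertical below 0.08 rad and linear speed of tote below 0.03 m/s); the robot touches nothing.
It fails at once if the tote is let fall (faster than 0.7 m/s while no finger touches it) (linear speed of tote above 0.7 m/s and contact force between the fingers and tote below 0.05 N).
It fails at once if another thing on the bench is moved by more than 40 mm or the bottle or the adhesive stick is knocked over (distance of any of spray_bottle_center, glue_stick_center, comb_jig_center, scraper, mouse from where it was at the start of the episode above 0.04 m or angle between any of spray_bottle_center, glue_stick_center's own z axis and vertical above 0.5 rad).
It also fails if it takes over 67 s, if anything falls off the work surface, if the arm or the gripper's body presses on something with over 40 N, if the wrist force passes 120 N, or if a joint passes its speed limit or range.

ROBOT

A 6-joint arm with a two-finger parallel gripper is mounted at the origin on the work surface. World frame = base frame: x ahead of the robot, y to its left, z up, the work surface at z = 0. Lengths are in m, angles in rad, forces in N, time in s.
With the tool pointing down it reaches from about 0.25 to 0.775 m from the base axis. Payload 4 kg.
Tool frame: the origin (TCP) lies at the very end of the fingers, on their centre line; the grasp point (between the pads) lies 19 mm behind it; z points along the fingers, y is the line along which they close (so a half turn about z gives the same grasp; the last joint's range is limited). The gripper opens to 94 mm and grips with 3 to 60 N. Pads are 16 mm wide; open, the fingers measure 119 mm over their backs; the gripper's body (75 mm by 177 mm) begins 78 mm behind the grasp point.
Start: joints at [-1.386, 0.087, 1.371, -0, 1.684, -0.103], TCP at [0.156, -0.527, 0.171] pointing down, gripper open.
Joint ranges: [-3.1, 3.1], [-0.76, 2.03], [0.27, 2.55], [-1.08, 4.22], [0.17, 2.65], [-2.57, 2.57]. Speed limits (rad/s): [2.79, 2.79, 3.14, 3.14, 3.14, 3.14].

INTERFACE

Orientations are given as [roll, pitch, yaw] about the fixed x, y, z axes, in that order (R = Rz(yaw) Ry(pitch) Rx(roll)).
In Python, from bench import robot gives the robot as it stands. The module is installed in compiled form; this text tells all that it offers.
- The arm moves only by the tool move_arm, never from a script. Its argument "deltas" is one flat list of numbers, 7 for each row, row after row: the turn, a rotation vector about the tool's x, y, z in rad, then the shift along the tool's x, y, z in cm, then the closure, from -1 (fully open) to 1 (shut). A call has 1 to 8 rows; each row is the pose to reach, as a shift and turn from the pose commanded when the call began, along the tool's axes at that moment; what a row does not reach only later rows make up. A row lasts 1/10 s, in which the tool goes at most 50 mm and 8.59 degrees, less where a joint would pass 70% of its speed; a pose out of reach is approached as far as the arm can. A call with a gripper value outside its range is refused whole. The fingers move at their own pace and stop on an object; the grip force is fixed at half the most. Time passes only in rows, so rows that repeat a pose let the fingers close. It gives the time, the measured TCP pose, the force, the opening and the grip force at its end, in the units of the state.
- robot.get_obs(): the state, without advancing time (a new reading comes with each control period).
- robot.snapshot(name): name is "scene" or "top"; returns a dict with "image" (420x560x3 uint8, red, green, blue), "depth" (420x560 float32, m along the optical axis (not along the pixel's ray), 0 where there is no reading), "fov_y" (degrees; the focal length in pixels is half the picture's height over the tangent of half this angle, whatever the lens; pixels are square), "cx", "cy" (the principal point, pixels), "origin" and "orientation" of the camera in the world. Camera axes: x right, y up, looking along -z (the intrinsics and any distortion apply to the point x, -y, -z); pixel columns grow to the right and rows downward; lengths in m; the calibration is good to about 2 mm. A picture is of the moment at which its call begins.
- robot.close_job(): hands the job in; it is judged then, once.
The state is a dict: "time": time; "joint_positions": joint angles; "qvel": joint speeds; "joint_torque": joint torques, N m; "tool_pos": TCP position; "ee_rot": TCP orientation; "wrist_force": force on the tool from outside, world axes, zero at the start; "wrist_torque": the same for the moment, N m; "width": finger opening in m; "finger_force": force on a finger pad.
Only numpy, scipy, OpenCV 4.12 (cv2) and the standard library are available. Lean on these libraries where they do the work, as an engineer would, in place of code of your own. Each camera call takes 0.05 s, during which the arm holds its last target. There are 200 camera calls.

## Working session

There is one attempt and no reset: what is moved stays moved. The work goes in short steps, Python scripts to look and compute and a tool call to move; the robot and the scene stay as the last step left them, time stands still between calls to the robot, and variables do not carry over. Pictures are saved under pics/ and viewed, at most 10 in all, crops included, and the job is handed in when it is done.

Besides the shell and the picture viewer there is one more tool, called after "Emit:" as name(argument=value, ...) on one line, values as JSON. move_arm: Moves the arm, as the interface text tells. Its arguments: {"type":"object","properties":{"deltas":{"type":"array","items":{"type":"number"}}},"required":["deltas"]}

```bash
mkdir -p pics; cat > h.py <<'E'
import numpy as np, cv2
from scipy.spatial.transform import Rotation as R
from bench import robot
def snap(n):
    s=robot.snapshot(n); return s
def save(s,f,crop=None,k=1):
    im=s["image"][:,:,::-1]
    if crop: r0,r1,c0,c1=crop; im=im[r0:r1,c0:c1]
    cv2.imwrite("pics/"+f,cv2.resize(im,None,fx=k,fy=k,interpolation=cv2.INTER_CUBIC))
def Rc(s):
    o=np.array(s["orientation"]); return o if o.shape==(3,3) else R.from_euler("xyz",o).as_matrix()
def cloud(s):
    h,w=s["depth"].shape; f=h/2/np.tan(np.radians(s["fov_y"])/2)
    v,u=np.mgrid[:h,:w]; d=s["depth"]
    p=np.stack([(u-s["cx"])/f*d,-(v-s["cy"])/f*d,-d],-1)
    P=p@Rc(s).T+np.array(s["origin"]); P[d==0]=np.nan
    return P
E
python3 - <<'E'
from h import *
a=snap("scene");b=snap("top")
for n,s in (("scene",a),("top",b)):
    print(n,{k:v for k,v in s.items() if k not in("image","depth")}); save(s,n+"0.png",k=1.4)
    np.savez(n+"0.npz",**s)
print(robot.get_obs())
E
```

```text
scene {'fov_y': 47.49632351752581, 'cx': 278.5337510353027, 'cy': 209.722916219, 'origin': array([ 0.91792637, -0.59405777,  1.20121203]), 'orientation': array([0.57337924, 0.01269482, 0.60190914])}
top {'fov_y': 46.061245985304794, 'cx': 284.6587216814248, 'cy': 208.41719337351654, 'origin': array([ 0.22917445, -0.06700928,  1.7775582 ]), 'orientation': array([ 0.16272481,  0.01509364, -1.54333316])}
{'time': 0.1, 'joint_positions': array([-1.38610084e+00,  8.79248028e-02,  1.37208220e+00, -2.85735375e-06,
        1.68359675e+00, -1.03081872e-01]), 'qvel': array([-0.00068576, -0.00114927, -0.00344955,  0.00072564, -0.00215037,
        0.00022508]), 'joint_torque': array([ 1.34020214e-03, -3.41254628e+01, -3.03301156e+01,  7.20328954e-02,
        3.04137950e-02, -9.02491138e-05]), 'tool_pos': array([ 0.15600339, -0.52683197,  0.16940801]), 'ee_rot': array([-3.13959194e+00, -2.04116180e-04,  2.87776831e-01]), 'wrist_force': array([-0.04364468,  0.13216831,  0.27016762]), 'wrist_torque': array([-0.02600063,  0.02887669, -0.02139757]), 'finger_force': 0.0, 'width': 0.09392057478891093}
```

View pics/scene0.png

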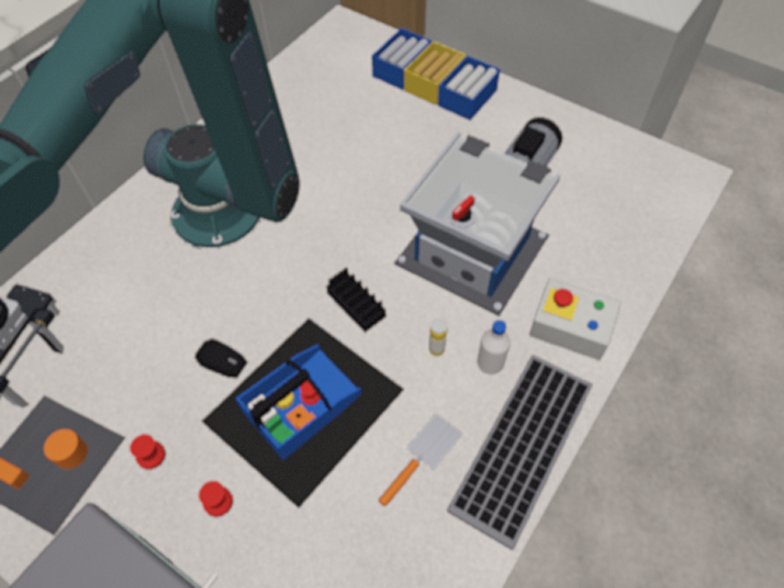

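View pics/top0.png

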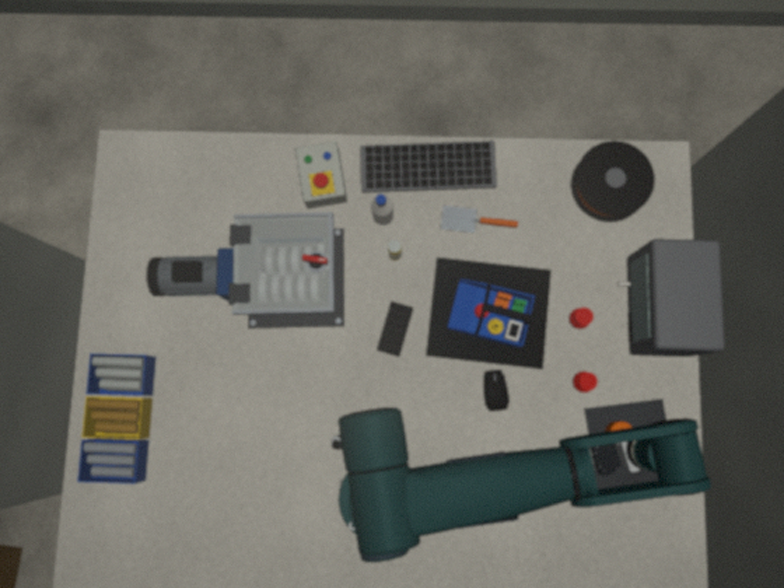

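The scene picture shows the red latch bar at (463,208) on the lid. The blue tote is at (298,400) on the black mat, with its lip towards the shredder at upper right. The top picture shows the latch at (315,259), the tote at (490,312) and the mat at (490,312).

Possible mix-ups, by scene pixel:
- **Red latch:** the bar at (463,208) is the one I want. The e-stop at (563,297) is not.
- **Red foot:** the one in the tote at (310,393) is the smallest. The loose feet at (147,450) and (215,498) are larger.

Next I measure and take a close crop to check.

```bash
cat >> h.py <<'E'
def rect(P):
    (c,wh,a)=cv2.minAreaRect(P[:,:2].astype(np.float32)); return np.round(c,4),np.round(wh,4),round(a,2)
E
python3 - <<'E'
from h import *
for n in("scene","top"):
    s=dict(np.load(n+"0.npz")); P=cloud(s); hsv=cv2.cvtColor(s["image"],cv2.COLOR_RGB2HSV)
    H,S,V=[hsv[...,i].astype(int) for i in range(3)]
    x,y,z=P[...,0],P[...,1],P[...,2]
    print(n,"bench z",np.nanmedian(z[(V>150)&(S<40)&(z<.05)&(x>.25)]))
    red=((H<8)|(H>172))&(S>140)&(V>80)
    nl,L,st,_=cv2.connectedComponentsWithStats(red.astype(np.uint8))
    for i in range(1,nl):
        if st[i,4]>15:
            m=(L==i); q=P[m]; q=q[~np.isnan(q[:,0])]; print(" red px",st[i,:5],np.round(np.median(q,0),4),"zmax",np.round(np.percentile(q[:,2],90),4))
    sh=(z>.185)&(z<.215)&(y>.2)&(x>.3); q=P[sh]
    k=cv2.connectedComponentsWithStats(sh.astype(np.uint8)); i=1+np.argmax(k[2][1:,4]); q=P[k[1]==i]
    print(" lid rect",len(q),rect(q),"z",np.percentile(q[:,2],[5,50,95]), "box",q.min(0),q.max(0))
    h=(z>.1)&(z<.125)&(x>.3)&(x<.6)&(y<.05)&(y>-.3)&(V<90)
    k=cv2.connectedComponentsWithStats(h.astype(np.uint8)); i=1+np.argmax(k[2][1:,4]); q=P[k[1]==i]
    print(" handle",len(q),rect(q),q[:,2].max(),np.median(q[:,2]))
    b=(H>100)&(H<125)&(S>130)&(z<.075)&(z>0.0)&(x>.25)&(x<.6)&(y<.1)&(y>-.4)
    k=cv2.connectedComponentsWithStats(cv2.dilate(b.astype(np.uint8),np.ones((5,5)))); i=1+np.argmax(k[2][1:,4]); q=P[(k[1]==i)&b]
    print(" tote",len(q),rect(q),q[:,2].max()); q2=q[q[:,2]>.05]; print(" tote top",rect(q2))
    m=(V<60)&(S<80)&(z<.012)&(x>.2)&(x<.65)&(y<.1)&(y>-.45)
    k=cv2.connectedComponentsWithStats(m.astype(np.uint8)); i=1+np.argmax(k[2][1:,4]); q=P[k[1]==i]
    print(" mat",len(q),rect(q),np.median(q[:,2]))
s=dict(np.load("scene0.npz"))
im=np.vstack([cv2.resize(s["image"][235:335,145:295],(600,400)),]); a=cv2.resize(s["image"][90:225,280:410],(385,400)); 
cv2.imwrite("pics/crop0.png",np.hstack([cv2.resize(im,(410,273)),cv2.resize(a,(263,273))])[:,:,::-1])
E
```

```text
scene bench z -0.0026250977613537785
 red px [324 140  14  17 103] [0.5588 0.1531 0.232 ] zmax 0.2366
 red px [396 207  13  12 118] [0.7876 0.1656 0.0994] zmax 0.1028
 red px [215 272  14  17 156] [ 0.4799 -0.2539  0.0423] zmax 0.0844
 red px [ 93 311  25  24 403] [ 0.3107 -0.5085  0.0501] zmax 0.0562
 red px [143 344  23  25 415] [ 0.4701 -0.5018  0.0516] zmax 0.0561
 lid rect 3508 (array([0.5482, 0.2784]), array([0.2389, 0.1642]), 2.52) z [0.19286292 0.19673955 0.201984  ] box [0.42673173 0.20004931 0.18536439] [0.6707998  0.36458848 0.20755442]
 handle 152 (array([ 0.4685, -0.2722]), array([0.0576, 0.0239]), 84.9) 0.1125706656642691 0.10824339998144472
 tote 2345 (array([ 0.4541, -0.2603]), array([0.2012, 0.1651]), 75.83) 0.07499803407121264
 tote top (array([ 0.4643, -0.2857]), array([0.1567, 0.1348]), 77.17)
 mat 5247 (array([ 0.4728, -0.269 ]), array([0.2919, 0.254 ]), 85.03) 0.0026691835970180655
top bench z 0.0008015626183783819
 red px [224 124  10  10  69] [0.7849 0.1715 0.1023] zmax 0.1066
 red px [217 183  11   4  37] [0.5547 0.1627 0.2368] zmax 0.2402
 red px [340 218   5   8  32] [ 0.4702 -0.2369  0.0434] zmax 0.1021
 red px [408 220  15  14 165] [ 0.4597 -0.4913  0.0534] zmax 0.0597
 red px [410 266  16  14 174] [ 0.3006 -0.4982  0.0535] zmax 0.0604
 lid rect 3453 (array([0.5496, 0.2793]), array([0.2389, 0.1678]), 2.37) z [0.19213892 0.19861477 0.20549787] box [0.4276323  0.20004658 0.18521811] [0.6707764  0.36663963 0.21469421]
 handle 111 (array([ 0.4704, -0.2685]), array([0.0608, 0.0385]), 89.86) 0.11922239332691165 0.10862532494141619
 tote 1038 (array([ 0.4725, -0.2716]), array([0.2011, 0.1434]), 76.99) 0.07222407493347172
 tote top (array([ 0.4647, -0.2786]), array([0.1634, 0.131 ]), 76.64)
 mat 3212 (array([ 0.4734, -0.2671]), array([0.2934, 0.2538]), 84.87) 0.0036310276867558278
```

View pics/crop0.png

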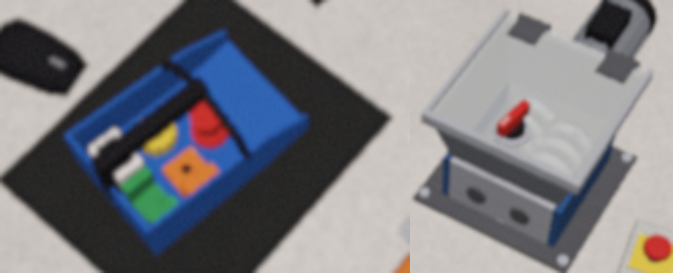

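The crop confirms both targets. The tote holds orange, yellow, green, white and small red prints under the black handle, and the single red bar sits on the lid near its free edge. Next I refine the lid, bar and handle.

```bash
python3 - <<'E'
from h import *
for n in("scene","top"):
    s=dict(np.load(n+"0.npz")); P=cloud(s); hsv=cv2.cvtColor(s["image"],cv2.COLOR_RGB2HSV)
    H,S,V=[hsv[...,i].astype(int) for i in range(3)]
    x,y,z=P[...,0],P[...,1],P[...,2]
    for lo,hi in((.187,.212),(.17,.215)):
        sh=(z>lo)&(z<hi)&(y>.02)&(y<.5)&(x>.35)&(x<.75)
        k=cv2.connectedComponentsWithStats(sh.astype(np.uint8)); i=1+np.argmax(k[2][1:,4]); q=P[k[1]==i]
        print(n," lid rect",len(q),rect(q),"box",q.min(0),q.max(0))
        for t in (0.5,1,2): print("   pct",t,np.percentile(q[:,:2],[t,100-t],axis=0).ravel())
    red=((H<9)|(H>171))&(S>110)&(V>60)&(z>.2)
    # cast rays onto bar top plane
    v,u=np.nonzero(cv2.dilate(red.astype(np.uint8),np.ones((1,1)))&(abs(x-.55)<.1)); f=420/2/np.tan(np.radians(s["fov_y"])/2)
    d=np.stack([(u-s["cx"])/f,-(v-s["cy"])/f,-np.ones(len(u))],-1)@Rc(s).T
    for zp in(.236,.225):
        p=s["origin"]+d*((zp-s["origin"][2])/d[:,2])[:,None]
        print(" bar @z",zp,len(p),rect(p),p.mean(0),"pca",np.degrees(np.arctan2(*np.linalg.svd(p[:,:2]-p[:,:2].mean(0))[2][0][::-1])))
    for i in range(st if False else 0): pass
    h=(z>.095)&(z<.125)&(V<100)&(x>.35)&(x<.58)&(y<-.1)&(y>-.4); q=P[h]
    print(" handle",len(q),rect(q),q[:,:2].mean(0),"pca",np.degrees(np.arctan2(*np.linalg.svd(q[:,:2]-q[:,:2].mean(0))[2][0][::-1])),"ext",q.min(0),q.max(0))
    wall=(z>.05)&(z<.075)&(H>100)&(H<125)&(S>120)&(x>.35)&(x<.58)&(y<-.1)&(y>-.4); q=P[wall]; print(" wall",rect(q))
    m=(z>.03)&(x>.2)&(x<.95)&(y>-.6)&(y<.25)&~((x>.38)&(x<.56)&(y<-.15)&(y>-.4))
    k=cv2.connectedComponentsWithStats(m.astype(np.uint8))
    for i in range(1,k[0]):
        if k[2][i,4]>25: q=P[k[1]==i]; print("  obj",k[2][i,4],np.round(np.median(q,0),3),np.round(q[:,2].max(),3))
E
```

```text
scene  lid rect 5601 (array([0.5505, 0.2373]), array([0.2398, 0.2466]), 2.52) box [0.42673173 0.11044749 0.18702832] [0.67544451 0.36458848 0.21178846]
   pct 0.5 [0.4325873  0.11315104 0.67178166 0.357092  ]
   pct 1 [0.43458326 0.11467895 0.66990215 0.35407175]
   pct 2 [0.43740998 0.11621535 0.66730769 0.35047678]
scene  lid rect 5728 (array([0.5505, 0.2373]), array([0.2398, 0.2466]), 2.52) box [0.42673173 0.11044749 0.18057694] [0.67544451 0.36458848 0.21479364]
   pct 0.5 [0.43260133 0.11313475 0.67198764 0.35711127]
   pct 1 [0.43489809 0.1145415  0.6702468  0.35406935]
   pct 2 [0.43761461 0.1158438  0.66777471 0.35045363]
 bar @z 0.236 122 (array([0.5618, 0.1479]), array([0.0654, 0.0202]), 84.76) [0.56096379 0.14687041 0.236     ] pca -88.54776641177753
 bar @z 0.225 122 (array([0.5577, 0.1564]), array([0.0662, 0.0205]), 84.76) [0.55689568 0.15531437 0.225     ] pca -88.54776641177752
 handle 400 (array([ 0.47  , -0.3034]), array([0.1221, 0.0516]), 84.52) [ 0.46302012 -0.30167962] pca -103.68811512992048 ext [ 0.43990871 -0.36296803  0.09501847] [ 0.5005005  -0.24047752  0.11
[... 1376 characters left out ...]
.59580508891825
 handle 235 (array([ 0.4456, -0.2918]), array([0.1231, 0.0673]), 67.2) [ 0.45968945 -0.29226703] pca 77.76012259289782 ext [ 0.43428012 -0.36023149  0.09528876] [ 0.50031208 -0.23186994  0.12009926]
 wall (array([ 0.4647, -0.2786]), array([0.1634, 0.131 ]), 76.64)
  obj 1303 [0.812 0.177 0.071] 0.111
  obj 1474 [ 0.819 -0.55   0.066] 0.081
  obj 256 [0.713 0.014 0.102] 0.16
  obj 2864 [0.546 0.184 0.199] 0.247
  obj 111 [ 0.613 -0.019  0.096] 0.112
  obj 431 [ 0.427 -0.024  0.037] 0.07
  obj 128 [ 0.462 -0.497  0.056] 0.064
  obj 136 [ 0.301 -0.504  0.056] 0.065
  obj 180 [ 0.264 -0.283  0.035] 0.05
  obj 415 [ 0.21  -0.015  0.643] 0.658
  obj 301 [ 0.208 -0.51   0.588] 0.603
```

```bash
cat > g.py <<'E'
import sys, numpy as np
from scipy.spatial.transform import Rotation as R
from bench import robot
# g.py x y z roll pitch yaw  (m, degrees): delta to the target from the present pose
def delta(t,e,o=None):
    o=o or robot.get_obs(); A=R.from_euler("xyz",o["ee_rot"]); B=R.from_euler("xyz",e,degrees=True)
    return (A.inv()*B).as_rotvec(), A.inv().apply(np.array(t)-o["tool_pos"])*100
if __name__=="__main__":
    v=list(map(float,sys.argv[1:7])); o=robot.get_obs(); r,p=delta(v[:3],v[3:],o)
    print(round(o["time"],2),"q",np.round(o["joint_positions"],3),"tcp",np.round(o["tool_pos"],4),np.round(np.degrees(o["ee_rot"]),1),"F",np.round(o["wrist_force"],1),"w",round(o["width"],4),round(o["finger_force"],1)); print("rot",np.round(r,3),"cm",np.round(p,2))
E
python3 g.py .5565 .157 .30 180 0 86
```

```text
0.1 q [-1.386  0.088  1.372 -0.     1.684 -0.103] tcp [ 0.156  -0.5268  0.1694] [-179.9   -0.    16.5] F [-0.   0.1  0.3] w 0.0939 0.0
rot [-2.000e-03 -1.000e-03 -1.213e+00] cm [ 57.81 -54.23 -12.94]
```

Emit:
move_arm(deltas=[0,0,-0.1,0,0,-5,-1,0,0,-0.25,7,-6.5,-8,-1,0,0,-0.4,14,-13,-10,-1,0,0,-0.55,21,-19.5,-12,-1,0,0,-0.7,28,-26,-13,-1,0,0,-0.85,34,-32,-13,-1,0,0,-1.0,40,-38,-13,-1,0,0,-1.1,46,-43,-13,-1])

```text
time: 0.9
tool_pos: [0.3302, -0.2291, 0.2811]
ee_rot: [3.141, 0.0, 1.392]
wrist_force: [0.1, -0.5, 1.1]
width: 0.094
finger_force: 0.0
```

```bash
python3 g.py .5565 .157 .28 180 0 86
```

```text
0.9 q [-0.748 -0.239  1.457  0.     1.922 -0.569] tcp [ 0.3302 -0.2291  0.2811] [180.    0.   79.8] F [ 0.1 -0.5  1.1] w 0.094 0.0
rot [ 0.     0.    -0.109] cm [42.01 15.41  0.11]
```

Emit:
move_arm(deltas=[0,0,-0.109,42,15.4,0.1,-1,0,0,-0.109,42,15.4,0.1,-1,0,0,-0.109,42,15.4,0.1,-1,0,0,-0.109,42,15.4,0.1,-1,0,0,-0.109,42,15.4,0.1,-1,0,0,-0.109,42,15.4,0.1,-1,0,0,-0.109,42,15.4,0.1,-1,0,0,-0.109,42,15.4,0.1,-1])

```text
time: 1.7
tool_pos: [0.534, 0.1153, 0.2796]
ee_rot: [-3.141, 0.0, 1.497]
wrist_force: [0.9, -0.7, 0.7]
width: 0.0943
finger_force: 0.0
```

```bash
python3 g.py .5565 .157 .211 180 0 86
```

```text
1.7 q [ 0.109  0.085  1.159 -0.     1.899  0.183] tcp [0.534  0.1153 0.2796] [-180.     0.    85.8] F [ 0.9 -0.7  0.7] w 0.0943 0.0
rot [-0.001  0.    -0.004] cm [4.32 1.94 6.85]
```

Emit:
move_arm(deltas=[0,0,0,4.3,1.9,1,-1,0,0,0,4.3,1.9,3,-1,0,0,0,4.3,1.9,5,-1,0,0,0,4.3,1.9,6.5,-1,0,0,0,4.3,1.9,6.9,-1,0,0,0,4.3,1.9,6.9,-1,0,0,0,4.3,1.9,6.9,0.3,0,0,0,4.3,1.9,6.9,0.5])

```text
time: 2.5
tool_pos: [0.5562, 0.1547, 0.2125]
ee_rot: [3.139, -0.001, 1.497]
wrist_force: [-0.3, -0.6, 0.5]
width: 0.0816
finger_force: 0.0
```

```bash
python3 g.py .5565 .157 .211 180 0 86; python3 - <<'E'
from h import *
s=snap("scene"); save(s,"l1.png",(80,230,250,450),3)
E
```

```text
2.5 q [ 0.173  0.143  1.227 -0.     1.769  0.247] tcp [0.5562 0.1547 0.2125] [179.9  -0.   85.7] F [-0.3 -0.6  0.5] w 0.0816 0.0
rot [ 0.002 -0.001 -0.004] cm [0.23 0.01 0.15]
```

View pics/l1.png

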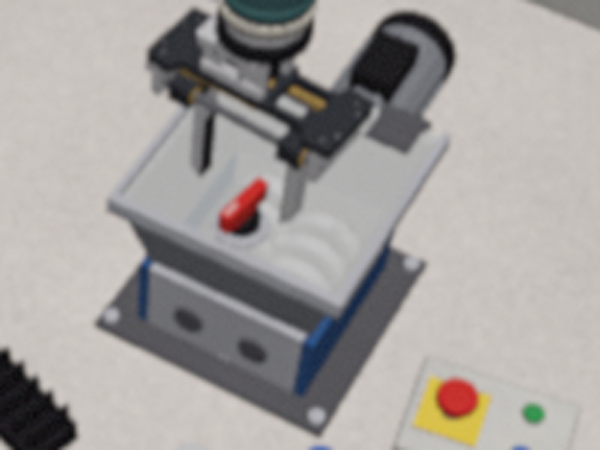

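The crop shows the fingers at (203,170) and (290,220) on either side of the red bar at (244,205), centred on it. I close.

Emit:
move_arm(deltas=[0,0,0,0,0,0,1,0,0,0,0,0,0,1,0,0,0,0,0,0,1,0,0,0,0,0,0,1,0,0,0,0,0,0,1,0,0,0,0,0,0,1,0,0,0,0,0,0,1,0,0,0,0,0,0,1])

```text
time: 3.35
tool_pos: [0.5557, 0.1547, 0.211]
ee_rot: [-3.142, 0.0, 1.497]
wrist_force: [0.2, 0.8, -0.4]
width: 0.0132
finger_force: 0.0
```

Emit:
move_arm(deltas=[0,0,0,0,0,0,1,0,0,0,0,0,0,1,0,0,0,0,0,0,1])

```text
time: 3.65
tool_pos: [0.5557, 0.1547, 0.2111]
ee_rot: [3.142, 0.0, 1.497]
wrist_force: [0.2, 0.3, 0.0]
width: 0.0002
finger_force: 0.0
```

Width is 0, so the grasp missed the bar. I look again.

```bash
python3 - <<'E'
from h import *
s=snap("scene"); t=snap("top")
a=cv2.resize(s["image"][100:220,270:430],(640,480)); 
cv2.imwrite("pics/l2.png",a[:,:,::-1])
for n,s in(("scene",s),("top",t)):
    P=cloud(s); hsv=cv2.cvtColor(s["image"],cv2.COLOR_RGB2HSV); H,S,V=[hsv[...,i].astype(int) for i in range(3)]
    m=((H<9)|(H>171))&(S>110)&(V>60)&(P[...,2]>.15)&(abs(P[...,0]-.55)<.1)
    q=P[m]; v,u=np.nonzero(m); print(n,len(q),np.round(np.median(q,0),4),np.round(q.min(0),3),np.round(q.max(0),3),u.mean(),v.mean())
E
```

```text
scene 90 [0.5592 0.1454 0.2283] [0.548 0.127 0.206] [0.564 0.178 0.239] 329.96666666666664 150.62222222222223
  return _methods._mean(a, axis=axis, dtype=dtype,
  ret = um.true_divide(
Traceback (most recent call last):
ValueError: zero-size array to reduction operation minimum which has no identity
```

View pics/l2.png

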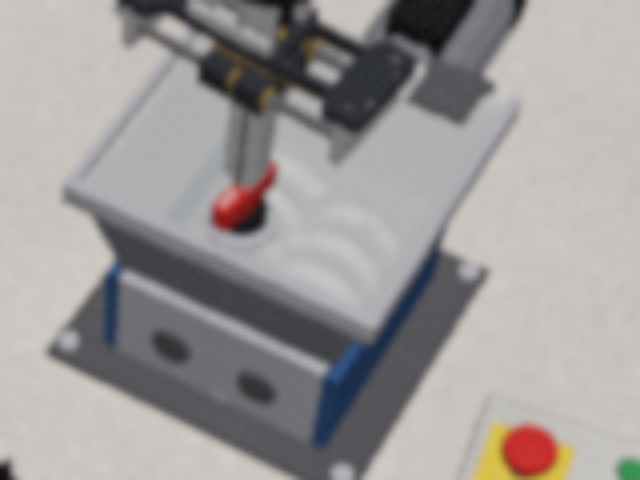

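The crop shows the closed fingers ending at about (250,185), on the far half of the bar, which runs from (225,210) to (272,172). I project the TCP to compare.

```bash
cat >> h.py <<'E'
def proj(s,p):
    f=210/np.tan(np.radians(s["fov_y"])/2); c=(np.atleast_2d(p)-s["origin"])@Rc(s)
    return np.stack([s["cx"]+f*c[:,0]/-c[:,2], s["cy"]-f*c[:,1]/-c[:,2]],-1)
E
python3 - <<'E'
from h import *
s=snap("scene"); o=robot.get_obs(); t=o["tool_pos"]; print(t)
f=lambda p: np.round((proj(s,p)-[270,100])*4,0).tolist()
print("tcp",f(t),"20 up",f(t+[0,0,.02]),f(t+[0,0,.06]))
for c in((.556,.157),(.556,.145)): print(c,"bar top ends",f(np.array([[c[0],c[1]-.029,.236],[c[0],c[1]+.029,.236]])),"bottom",f(np.array([[c[0],c[1]-.029,.212],[c[0],c[1]+.029,.212]])))
P=cloud(s); 
for (u,v) in((60,45),(62,40),(58,52),(67,44),(56,51),(62,35)): print((u*4,v*4),np.round(P[100+v,270+u],4),s["image"][100+v,270+u])
E
```

```text
[0.555672   0.1547515  0.21107861]
tcp [[240.0, 208.0]] 20 up [[243.0, 188.0]] [[248.0, 147.0]]
(0.556, 0.157) bar top ends [[223.0, 210.0], [268.0, 154.0]] bottom [[220.0, 233.0], [265.0, 177.0]]
(0.556, 0.145) bar top ends [[213.0, 222.0], [259.0, 165.0]] bottom [[211.0, 245.0], [256.0, 189.0]]
(240, 180) [0.5593 0.1417 0.2543] [111 106 108]
(248, 160) [0.5636 0.1409 0.2772] [123 121 123]
(232, 208) [0.5589 0.1355 0.2322] [153  32  31]
(268, 176) [0.5647 0.1717 0.2327] [130  43  42]
(224, 204) [0.5538 0.1335 0.2348] [201 109 105]
(248, 140) [0.5606 0.1436 0.2916] [118 117 118]
```

```bash
python3 - <<'E'
from h import *
s=snap("scene")
a=np.radians(-4.2); d=np.array([np.cos(a),np.sin(a),0]); t=np.array([.5562,.1547,.2125])
for w in(.041,.055): print(w,((proj(s,t+d*w)-[250,80])*3).round(),((proj(s,t-d*w)-[250,80])*3).round())
print("bar axis guess",[((proj(s,[.556,y,.225])-[250,80])*3).round().tolist() for y in(.145,.157,.167)])
a=cv2.resize(s["image"][125:165,310:360],(800,640),interpolation=cv2.INTER_CUBIC)[:,:,::-1]
cv2.imwrite("pics/l3.png",a[:600])
P=cloud(s); np.set_printoptions(linewidth=200)
print("z mm rows138-160 step2, cols 322-346 step2"); print((P[138:160:2,322:346:2,2]*1000).round().astype(int)); print((P[138:160:2,322:346:2,1]*1000).round().astype(int)); print((P[138:160:2,322:346:2,0]*1000).round().astype(int))
E
```

```text
0.041 [[279. 237.]] [[204. 193.]]
0.055 [[292. 245.]] [[191. 186.]]
bar axis guess [[[236.0, 213.0]], [[243.0, 204.0]], [[249.0, 197.0]]]
z mm rows138-160 step2, cols 322-346 step2
[[196 197 270 270 275 283 284 278 197 196 196 198]
 [194 193 261 266 268 274 282 266 240 195 193 199]
 [195 197 255 257 264 271 268 259 236 198 200 193]
 [196 195 196 252 254 258 258 233 223 198 195 192]
 [200 197 196 236 249 250 235 226 215 194 196 198]
 [199 202 234 239 236 231 224 219 199 194 194 198]
 [201 234 236 236 230 222 213 212 197 195 200 197]
 [197 233 237 230 222 214 214 213 197 199 196 195]
 [224 226 229 225 209 213 211 209 201 197 194 197]
 [202 216 221 209 208 213 206 201 200 197 195 198]
 [199 199 201 203 202 202 200 201 200 195 196 196]]
[[196 199 144 147 145 142 144 152 220 224 227 229]
 [192 195 145 144 145 144 140 156 180 219 223 222]
 [184 186 144 146 143 140 145 156 177 210 212 220]
 [178 182 184 143 145 144 148 170 181 204 209 214]
 [169 174 178 150 143 145 159 170 181 201 202 203]
 [163 164 143 142 147 154 162 169 187 195 198 198]
 [156 134 136 139 146 155 165 168 183 188 187 192]
 [153 129 129 137 146 155 158 162 177 179 184 188]
 [127 128 129 135 150 150 155 159 168 174 179 180]
 [138 130 129 141 145 144 152 159 163 168 172 173]
 [133 136 138 140 143 146 151 153 157 163 166 169]]
[[506 511 544 549 555 562 567 569 543 547 552 557]
 [509 513 544 551 556 562 570 568 562 550 554 561]
 [513 518 546 551 558 565 568 569 564 555 560 563]
 [517 521 526 553 557 563 567 563 563 559 562 566]
 [522 526 530 550 559 564 563 563 564 561 566 572]
 [526 531 548 554 558 560 562 565 562 565 569 575]
 [530 547 552 557 559 560 561 566 565 569 575 578]
 [532 550 556 558 559 561 566 569 568 573 577 581]
 [546 552 557 560 558 564 568 572 573 576 580 585]
 [542 551 557 558 562 568 570 572 577 580 584 589]
 [544 549 554 559 563 568 571 576 580 583 588 592]]
```

View pics/l3.png

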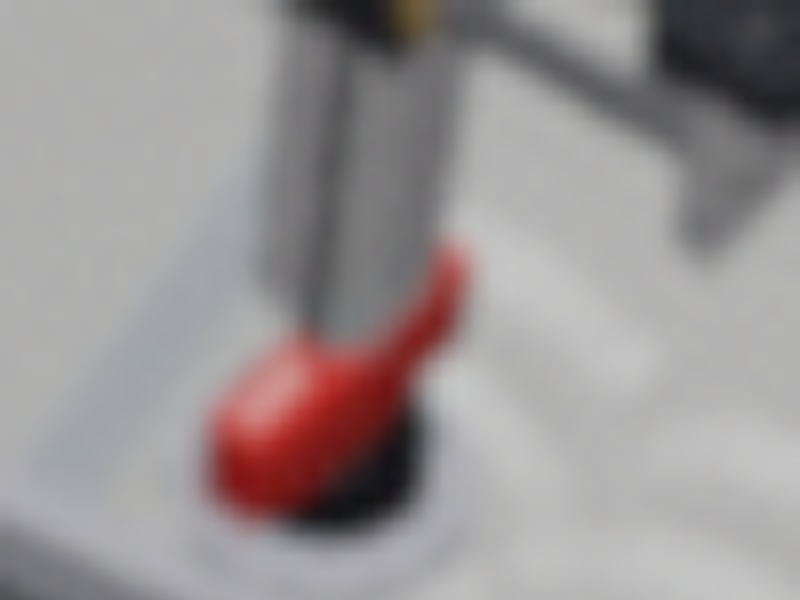

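The picture shows the closed fingertips ending above the bar at crop (262,290), not around it. They sit well above the reported TCP height, so I estimate that offset.

```bash
python3 - <<'E'
from h import *
s=snap("scene"); t=snap("top"); o=robot.get_obs(); print(o["tool_pos"])
for z in(.235,.24,.245,.25,.255):
    print(z,((proj(s,[[.5447,.1467,z],[.5557,.1467,z],[.567,.1467,z]])-[310,125])*16).round().tolist(), "l1 tips",((proj(s,[[.5152,.1497,z],[.597,.144,z]])-[250,80])*3).round().tolist())
P=cloud(s); m=(abs(P[...,0]-.555)<.025)&(P[...,1]>.135)&(P[...,1]<.153)&(P[...,2]>.2); hsv=cv2.cvtColor(s["image"],cv2.COLOR_RGB2HSV)
m&=hsv[...,1]<40; q=P[m]; print(len(q),q.min(0),np.sort(q[:,2])[:12].round(3), "y",np.median(q[:,1]),"x",q[:,0].min(),q[:,0].max())
E
```

```text
[0.55565768 0.15474087 0.2110688 ]
0.235 [[251.0, 340.0], [308.0, 368.0], [367.0, 398.0]] l1 tips [[200.0, 182.0], [277.0, 227.0]]
0.24 [[253.0, 320.0], [310.0, 348.0], [370.0, 378.0]] l1 tips [[201.0, 178.0], [278.0, 223.0]]
0.245 [[255.0, 300.0], [313.0, 328.0], [372.0, 358.0]] l1 tips [[201.0, 175.0], [278.0, 219.0]]
0.25 [[257.0, 279.0], [315.0, 308.0], [375.0, 338.0]] l1 tips [[201.0, 171.0], [279.0, 215.0]]
0.255 [[259.0, 259.0], [317.0, 288.0], [378.0, 318.0]] l1 tips [[201.0, 167.0], [279.0, 212.0]]
280 [0.53034788 0.13503459 0.20005013] [0.2   0.2   0.201 0.201 0.201 0.201 0.201 0.201 0.201 0.201 0.201 0.201] y 0.14372014610620404 x 0.5303478752687208 0.5796335844859266
```

Fingertips are about 33 mm above the reported TCP. So I open part-way, go down about 3.2 cm while watching the force, then close.

Emit:
move_arm(deltas=[0,0,0,0,0,0,0,0,0,0,0,0,0,0,0,0,0,0,0,0,0,0,0,0,0,0,0,0,0,0,0.06,0.2,0,0,0,0,0,0.06,0.2,0,0.5,0,0,0,0.06,0.2,0,1.0,0,0,0,0.06,0.2,0,1.5,0])

```text
time: 4.75
tool_pos: [0.5556, 0.1566, 0.1953]
ee_rot: [-3.141, 0.0, 1.438]
wrist_force: [0.8, -0.6, -0.2]
width: 0.0469
finger_force: 0.0
```

Emit:
move_arm(deltas=[0,0,0,0,0,0.4,0,0,0,0,0,0,0.8,0,0,0,0,0,0,1.2,0,0,0,0,0,0,1.5,0,0,0,0,0,0,1.5,0])

```text
time: 5.25
tool_pos: [0.5555, 0.1567, 0.1804]
ee_rot: [-3.141, 0.0, 1.437]
wrist_force: [-1.0, -0.6, -0.1]
width: 0.0471
finger_force: 0.0
```

```bash
python3 - <<'E'
from h import *
s=snap("scene"); o=robot.get_obs(); print(o["tool_pos"],o["wrist_force"],o["width"])
cv2.imwrite("pics/l4.png",cv2.resize(s["image"][115:175,300:380],(640,480),interpolation=cv2.INTER_CUBIC)[:,:,::-1])
E
```

```text
[0.55571062 0.15668101 0.18083518] [ 0.03462432 -0.14529627  0.57558268] 0.04685234801736311
```

View pics/l4.png

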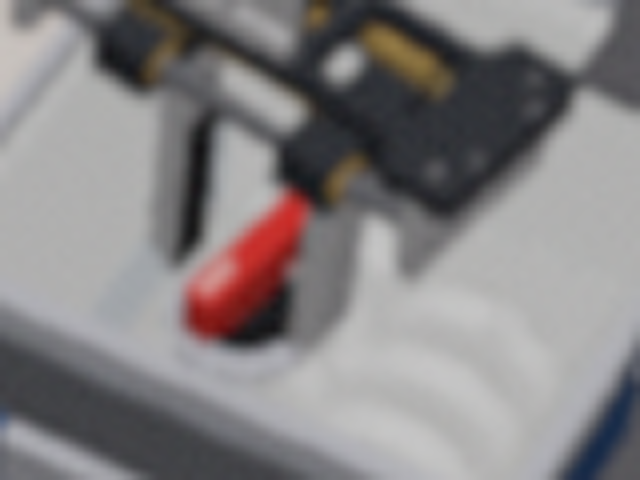

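The picture shows the fingers, with tips at (180,265) and (315,345), straddling the bar centred near (248,265). I close.

Emit:
move_arm(deltas=[0,0,0,0,0,0,1,0,0,0,0,0,0,1,0,0,0,0,0,0,1,0,0,0,0,0,0,1,0,0,0,0,0,0,1,0,0,0,0,0,0,1])

```text
time: 5.9
tool_pos: [0.5537, 0.157, 0.181]
ee_rot: [-3.137, 0.0, 1.437]
wrist_force: [-5.5, 0.1, 1.8]
width: 0.0136
finger_force: 30.0
```

Gripped: width 13.6 mm, force 30 N. Now I turn clockwise, which is + about the downward tool z.

Emit:
move_arm(deltas=[0,0,0.13,0,-0.2,0,1,0,0,0.27,0,-0.2,0,1,0,0,0.41,0,-0.2,0,1,0,0,0.55,0,-0.2,0,1,0,0,0.69,0,-0.2,0,1,0,0,0.83,0,-0.2,0,1,0,0,0.97,0,-0.2,0,1,0,0,1.1,0,-0.2,0,1])

```text
time: 6.7
tool_pos: [0.5522, 0.1583, 0.1811]
ee_rot: [-3.139, 0.002, 0.333]
wrist_force: [-4.1, 2.5, 0.9]
width: 0.0142
finger_force: 30.0
```

Emit:
move_arm(deltas=[0,0,0.1,0,0,0,1,0,0,0.2,0,0,0,1])

```text
time: 6.9
tool_pos: [0.5521, 0.1586, 0.181]
ee_rot: [-3.139, 0.003, 0.134]
wrist_force: [-3.9, 2.5, 0.5]
width: 0.0134
finger_force: 30.0
```

Emit:
move_arm(deltas=[0,0,0,0,0,0,-1,0,0,0,0,0,0,-1,0,0,0,0,0,-1,-1,0,0,0,0,0,-5,-1,0,0,0,0,0,-10,-1,0,0,0,0,0,-15,-1,0,0,0,-4,0,-19,-1,0,0,0,-8,0,-20,-1])

```text
time: 7.7
tool_pos: [0.4758, 0.1456, 0.3846]
ee_rot: [3.141, -0.005, 0.136]
wrist_force: [0.3, -0.1, -0.3]
width: 0.074
finger_force: 0.0
```

```bash
python3 g.py .45 -.15 .30 180 0 77; python3 - <<'E'
from h import *
s=snap("scene"); P=cloud(s); m=(P[...,2]>.21)&(abs(P[...,0]-.55)<.13)&(P[...,1]>.08)&(P[...,1]<.45)
q=P[m]; print(len(q),np.percentile(q,[1,50,99],axis=0).round(3))
E
```

```text
7.7 q [ 1.840e-01  2.500e-02  1.009e+00 -1.000e-03  2.102e+00  1.618e+00] tcp [0.4758 0.1456 0.3846] [180.   -0.3   7.8] F [ 0.3 -0.1 -0.3] w 0.074 0.0
rot [ 0.004 -0.004 -1.208] cm [-6.62 28.94  8.44]
5827 [[0.437 0.086 0.211]
 [0.502 0.171 0.272]
 [0.668 0.316 0.652]]
```

Emit:
move_arm(deltas=[0,0,-0.14,-2,4,0,-1,0,0,-0.29,-4,9,0,-1,0,0,-0.44,-5,14,0,-1,0,0,-0.59,-6,19,1,-1,0,0,-0.74,-6.6,23,3,-1,0,0,-0.89,-6.6,27,5,-1,0,0,-1.04,-6.6,29,7,-1,0,0,-1.19,-6.6,29,8.4,-1])

```text
time: 8.55
tool_pos: [0.4482, -0.1542, 0.2952]
ee_rot: [-3.14, 0.002, 1.215]
wrist_force: [-0.5, 0.3, -0.6]
width: 0.0941
finger_force: 0.0
```

```bash
python3 - <<'E'
from h import *
o=robot.get_obs(); print(o["time"],o["tool_pos"],np.degrees(o["ee_rot"]),o["width"])
s=snap("scene"); P=cloud(s); m=(P[...,2]>.21)&(abs(P[...,0]-.55)<.13)&(P[...,1]>.08)&(P[...,1]<.45)
q=P[m]; print(len(q),np.percentile(q,[1,50,99],axis=0).round(3))
u=np.array([np.cos(np.radians(77)),np.sin(np.radians(77))]); n=np.array([-u[1],u[0]])
for nm in("scene","top"):
    s=dict(np.load(nm+"0.npz")); P=cloud(s); hsv=cv2.cvtColor(s["image"],cv2.COLOR_RGB2HSV); H,S,V=[hsv[...,i].astype(int) for i in range(3)]
    x,y,z=P[...,0],P[...,1],P[...,2]; box=(x>.36)&(x<.58)&(y<-.1)&(y>-.42)
    h=(z>.1)&(z<.12)&(V<90)&box; q=P[h][:,:2]; a,b=q@u,q@n
    print(nm,"handle",len(q),"along",np.percentile(a,[1,5,95,99]).round(4)); 
    core=(a>np.percentile(a,5))&(a<np.percentile(a,75)); k=np.polyfit(a[core],b[core],1); print("  slope deg",np.degrees(k[0]),"lateral",np.percentile(b[core],[3,50,97]).round(4))
    w=(z>.045)&(z<.075)&(H>100)&(H<125)&(S>110)&box; q=P[w][:,:2]; a,b=q@u,q@n
    print("  walls along",np.percentile(a,[.5,2,98]).round(4),"lat",np.percentile(b,[1,99]).round(4),np.percentile(b,[1,99]).mean().round(4))
    w=(z<.035)&(z>.008)&(H>100)&(H<125)&(S>110)&box; q=P[w][:,:2]; print("  lip along max",np.percentile(q@u,[95,99,99.7]).round(4))
    b=(H>100)&(H<125)&(S>110)&box&(z>.008); print("  whole",rect(P[b]))
E
```

```text
8.55 [ 0.44817662 -0.15421592  0.29517584] [-1.79913782e+02  1.06174655e-01  6.95958480e+01] 0.09407666667494755
1498 [[0.436 0.167 0.214]
 [0.56  0.216 0.334]
 [0.67  0.339 0.352]]
scene handle 336 along [-0.2504 -0.2457 -0.1364 -0.1322]
  slope deg -1.3421475626631478 lateral [-0.525  -0.5192 -0.5096]
  walls along [-0.2523 -0.2509 -0.095 ] lat [-0.5818 -0.4495] -0.5157
  lip along max [-0.0635 -0.0609 -0.0598]
  whole (array([ 0.4624, -0.264 ]), array([0.1986, 0.149 ]), 77.81)
top handle 209 along [-0.2479 -0.2436 -0.1308 -0.1274]
  slope deg -0.17471406472355874 lateral [-0.5234 -0.514  -0.506 ]
  walls along [-0.2485 -0.2477 -0.0871] lat [-0.581  -0.4498] -0.5154
  lip along max [-0.0611 -0.0586 -0.0583]
  whole (array([ 0.4718, -0.2705]), array([0.2001, 0.1415]), 76.32)
```

```bash
python3 g.py .4623 -.2915 .085 180 0 77
```

```text
8.6 q [-0.449 -0.071  1.291 -0.002  1.929 -0.098] tcp [ 0.4471 -0.1531  0.2919] [-1.796e+02  1.000e-01  6.990e+01] F [-0.2 -0.3 -1.4] w 0.0938 0.0
rot [-0.008  0.001 -0.125] cm [-12.44   6.36  20.65]
```

Emit:
move_arm(deltas=[0,0,-0.06,-4,2,2,-1,0,0,-0.12,-8,4,4,-1,0,0,-0.12,-12,6.3,7,-1,0,0,-0.12,-12.4,6.4,12,-1,0,0,-0.12,-12.4,6.4,16,-1,0,0,-0.12,-12.4,6.4,18,-1,0,0,-0.12,-12.4,6.4,18,-1,0,0,-0.12,-12.4,6.4,18,-1])

```text
time: 9.4
tool_pos: [0.4661, -0.289, 0.1187]
ee_rot: [3.14, 0.001, 1.333]
wrist_force: [0.9, -1.1, 0.6]
width: 0.0938
finger_force: 0.0
```

```bash
python3 g.py .4623 -.2915 .047 180 0 77; python3 - <<'E'
from h import *
s=snap("scene"); save(s,"t1.png",(220,350,110,310),3.5)
o=robot.get_obs(); t=o["tool_pos"]; d=R.from_euler("xyz",o["ee_rot"]).as_matrix()[:,1]
print("open tip pred (z offset 33):",[((proj(s,t+[0,0,.033]+k*d*.047)-[110,220])*3.5).round().tolist() for k in(-1,1)])
E
```

```text
9.4 q [-0.658  0.098  1.462 -0.     1.58  -0.42 ] tcp [ 0.4661 -0.289   0.1187] [1.799e+02 1.000e-01 7.640e+01] F [ 0.9 -1.1  0.6] w 0.0938 0.0
rot [ 0.002  0.001 -0.011] cm [-0.33 -0.32  7.17]
open tip pred (z offset 33): [[[281.0, 128.0]], [[363.0, 219.0]]]
```

View pics/t1.png

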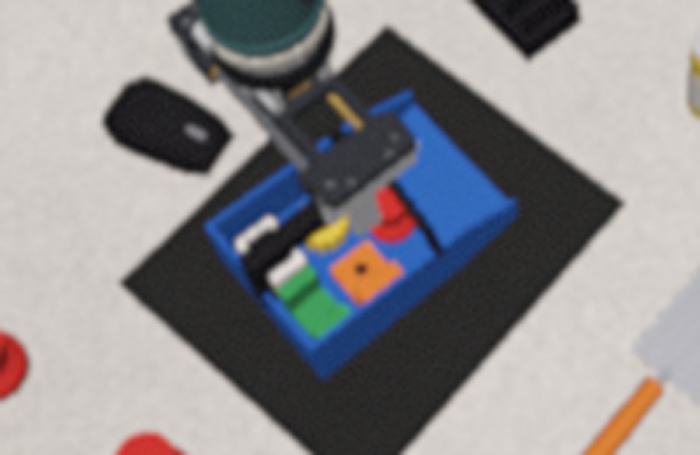

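The crop shows the open finger tip at (362,228), close to the predicted (363,219), so the 3.3 cm tip offset holds. It is beside the black handle and clear of the prints. I go down and close.

Emit:
move_arm(deltas=[0,0,-0.01,-0.3,-0.3,2,-1,0,0,-0.01,-0.3,-0.3,4,-1,0,0,-0.01,-0.3,-0.3,6,-1,0,0,-0.01,-0.3,-0.3,7,-1,0,0,-0.01,-0.3,-0.3,7.2,-1,0,0,-0.01,-0.3,-0.3,7.2,1,0,0,-0.01,-0.3,-0.3,7.2,1,0,0,-0.01,-0.3,-0.3,7.2,1])

```text
time: 10.25
tool_pos: [0.4625, -0.2916, 0.0465]
ee_rot: [3.139, 0.001, 1.344]
wrist_force: [-0.0, 0.2, 0.5]
width: 0.0736
finger_force: 0.0
```

Emit:
move_arm(deltas=[0,0,0,0,0,0,1,0,0,0,0,0,0,1,0,0,0,0,0,0,1,0,0,0,0,0,0,1,0,0,0,0,0,0,1,0,0,0,0,0,0,1,0,0,0,0,0,0,1])

```text
time: 10.95
tool_pos: [0.4615, -0.2909, 0.0451]
ee_rot: [-3.141, 0.0, 1.344]
wrist_force: [2.5, -0.2, -0.6]
width: 0.0178
finger_force: 30.2
```

Emit:
move_arm(deltas=[0,0,0,0,0,-0.5,1,0,0,0,0,0,-1.5,1,0,0,0,0,0,-3,1,0,0,0,0,0,-5,1,0,0,0,0,0,-7,1,0,0,0,0,0,-9,1,0,0,0,0,0,-10,1,0,0,0,0,0,-10,1])

```text
time: 11.75
tool_pos: [0.4629, -0.2919, 0.1479]
ee_rot: [3.137, 0.002, 1.344]
wrist_force: [0.1, -0.4, -4.4]
width: 0.0179
finger_force: 30.0
```

```bash
cat > pour.py <<'E'
import sys; from h import *
# pour.py lipx lipy lipz heading tilt(deg): tool delta that brings the tote lip there
OFF=.051
def tcp(L,phi,th):
    T=R.from_euler("xyz",[0,th,phi],degrees=True); G=np.array(L)+T.apply([-.120,0,.081]); B=T*R.from_euler("x",180,degrees=True)
    return G+OFF*B.apply([0,0,1]),B
o=robot.get_obs(); A=R.from_euler("xyz",o["ee_rot"])
v=list(map(float,sys.argv[1:])); p,B=tcp(v[:3],v[3],v[4])
T=A*R.from_euler("x",180,degrees=True); G=o["tool_pos"]-OFF*A.apply([0,0,1])
print(round(o["time"],2),"q",np.round(o["joint_positions"],2),"lip now",np.round(G+T.apply([.12,0,-.081]),3),"tilt",np.degrees(np.arccos(T.as_matrix()[2,2])).round(1),"F",np.round(o["wrist_force"],1),"w",np.round(o["width"],4))
print("tcp goal",p.round(3),"rot",(A.inv()*B).as_rotvec().round(3),"cm",(A.inv().apply(p-o["tool_pos"])*100).round(1))
E
python3 pour.py .60 .0 .30 120 0
python3 - <<'E'
from h import *
s=snap("scene"); P=cloud(s); m=(P[...,2]>.21)&(abs(P[...,0]-.55)<.13)&(P[...,1]>.08)&(P[...,1]<.5)
q=P[m]; print("lid",len(q),np.percentile(q,[1,50,99],axis=0).round(3))
E
```

```text
11.75 q [-0.67  0.08  1.42 -0.    1.63 -0.44] lip now [ 0.49  -0.175  0.118] tilt 0.3 F [ 0.1 -0.4 -4.4] w 0.0179
tcp goal [ 0.66  -0.104  0.33 ] rot [ 0.004  0.004 -0.751] cm [ 22.7  15.1 -18.2]
lid 6403 [[0.429 0.355 0.213]
 [0.55  0.379 0.329]
 [0.661 0.405 0.423]]
```

The lid is fully up, with its top at z≈0.423 and y≈0.40. The tote is held level with a 4.4 N load. I carry it towards the hopper's far (+x) side while turning it.

Emit:
move_arm(deltas=[0,0,-0.03,0.5,0.3,-2,1,0,0,-0.1,2,1.3,-5,1,0,0,-0.2,5,3,-8,1,0,0,-0.31,8,5.3,-11,1,0,0,-0.42,11.5,7.6,-14,1,0,0,-0.53,15,10,-16.5,1,0,0,-0.64,19,12.6,-18,1,0,0,-0.75,22.7,15.1,-18.2,1])

```text
time: 12.6
tool_pos: [0.6616, -0.1024, 0.3288]
ee_rot: [3.139, 0.002, 2.098]
wrist_force: [0.6, -0.2, -4.1]
width: 0.0177
finger_force: 30.0
```

```bash
python3 pour.py .54 .215 .30 185 0
```

```text
12.6 q [-0.24  0.41  0.66  0.    2.06 -0.77] lip now [0.601 0.001 0.299] tilt 0.2 F [ 0.6 -0.2 -4.1] w 0.0177
tcp goal [0.66  0.225 0.33 ] rot [ 1.000e-03  3.000e-03 -1.131e+00] cm [28.4 16.3 -0.1]
```

Emit:
move_arm(deltas=[0,0,-0.12,2.5,1.4,0,1,0,0,-0.26,6,3.5,0,1,0,0,-0.4,10,5.8,0,1,0,0,-0.55,14,8.1,0,1,0,0,-0.7,18,10.4,0,1,0,0,-0.85,22,12.7,0,1,0,0,-1.0,26,15,0,1,0,0,-1.13,28.4,16.3,0,1])

```text
time: 13.4
tool_pos: [0.6586, 0.2278, 0.3242]
ee_rot: [3.141, -0.004, -3.05]
wrist_force: [0.3, -0.1, -4.7]
width: 0.018
finger_force: 30.0
```

```bash
python3 pour.py .575 .220 .27 185 20; python3 pour.py .595 .222 .235 186 45;python3 pour.py .60 .222 .225 186 65 
```

```text
13.4 q [ 0.25  0.49  0.56  0.    2.1  -1.41] lip now [0.539 0.217 0.295] tilt 0.3 F [ 0.3 -0.1 -4.7] w 0.018
tcp goal [0.677 0.229 0.339] rot [ 0.001 -0.353  0.004] cm [-1.9 -0.1 -1.5]
13.4 q [ 0.25  0.49  0.56  0.    2.1  -1.41] lip now [0.539 0.217 0.295] tilt 0.3 F [ 0.3 -0.1 -4.7] w 0.018
tcp goal [0.658 0.229 0.341] rot [-0.004 -0.79  -0.013] cm [ 0.   0.1 -1.7]
13.4 q [ 0.25  0.49  0.56  0.    2.1  -1.41] lip now [0.539 0.217 0.295] tilt 0.3 F [ 0.3 -0.1 -4.7] w 0.018
tcp goal [0.623 0.224 0.346] rot [-0.007 -1.139 -0.012] cm [ 3.5 -0.  -2.2]
```

Emit:
move_arm(deltas=[0,-0.08,0,-0.6,0,-0.5,1,0,-0.2,0,-1.4,0,-1,1,0,-0.33,0,-1.8,0,-1.5,1,0,-0.44,0,-1.8,0,-1.6,1,0,-0.54,0,-1.4,0,-1.7,1,0,-0.63,0,-1,0,-1.7,1,0,-0.72,0,-0.5,0,-1.7,1,0,-0.79,0,0,0,-1.7,1])

```text
time: 14.2
tool_pos: [0.657, 0.2233, 0.3398]
ee_rot: [-3.14, 0.786, -3.058]
wrist_force: [1.1, -0.5, -3.2]
width: 0.0179
finger_force: 30.0
```

```bash
python3 pour.py .60 .222 .225 186 65 
```

```text
14.2 q [ 0.35 -0.18  1.51 -0.22  1.05 -1.27] lip now [0.594 0.218 0.234] tilt 45.0 F [ 1.1 -0.5 -3.2] w 0.0179
tcp goal [0.623 0.224 0.346] rot [-0.019 -0.349 -0.012] cm [ 1.9  0.4 -2.8]
```

Emit:
move_arm(deltas=[-0.005,-0.08,0,0.4,0.1,-0.6,1,-0.01,-0.17,0,0.9,0.2,-1.3,1,-0.015,-0.26,0,1.4,0.3,-2,1,-0.02,-0.35,-0.01,1.9,0.4,-2.8,1,-0.02,-0.35,-0.01,1.9,0.4,-2.8,1,-0.02,-0.35,-0.01,1.9,0.4,-2.8,1,-0.02,-0.35,-0.01,1.9,0.4,-2.8,1,-0.02,-0.35,-0.01,1.9,0.4,-2.8,1])

```text
time: 15.0
tool_pos: [0.6273, 0.2251, 0.3538]
ee_rot: [3.131, 1.143, -3.048]
wrist_force: [-0.8, 0.2, -2.3]
width: 0.0183
finger_force: 30.0
```

```bash
python3 pour.py .60 .222 .225 186 65; python3 - <<'E'
from h import *
s=snap("scene"); save(s,"p1.png",(60,220,250,450),3.5)
E
```

```text
15.0 q [ 0.43 -0.4   1.88 -0.52  0.61 -0.99] lip now [0.605 0.223 0.232] tilt 65.5 F [-0.8  0.2 -2.3] w 0.0183
tcp goal [0.623 0.224 0.346] rot [ 0.001  0.009 -0.005] cm [ 0.8 -0.  -0.1]
```

View pics/p1.png

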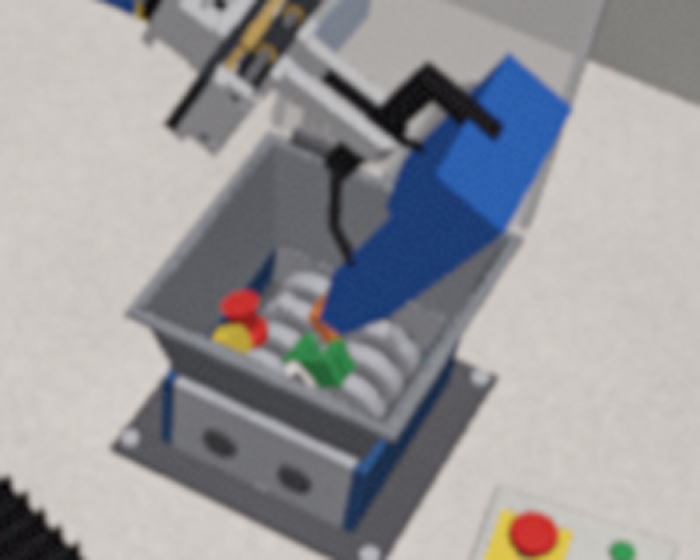

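The picture shows the red (240,305), yellow (233,337), green (318,358), white (300,372) and orange (318,315) prints in the hopper. The tote's weight has dropped to about 2.3 N. I raise it while still tilted.

```bash
python3 pour.py .605 .222 .30 186 65; python3 pour.py .56 .217 .33 185 0
```

```text
15.05 q [ 0.43 -0.4   1.88 -0.52  0.61 -0.99] lip now [0.605 0.223 0.232] tilt 65.5 F [ 1.   0.3 -3.3] w 0.0178
tcp goal [0.628 0.224 0.421] rot [ 0.     0.008 -0.004] cm [-6.3 -0.  -2.7]
15.05 q [ 0.43 -0.4   1.88 -0.52  0.61 -0.99] lip now [0.605 0.223 0.232] tilt 65.5 F [ 1.   0.3 -3.3] w 0.0178
tcp goal [0.68  0.227 0.36 ] rot [0.013 1.142 0.012] cm [-2.8 -0.3  4.5]
```

Emit:
move_arm(deltas=[0,0,0,-1.5,0,-0.6,1,0,0,0,-3,0,-1.2,1,0,0,0,-4.5,0,-1.9,1,0,0,0,-6.3,0,-2.7,1,0,0,0,-6.3,0,-2.7,1,0,0,0,-6.3,0,-2.7,1])

```text
time: 15.65
tool_pos: [0.6281, 0.2248, 0.4196]
ee_rot: [3.133, 1.14, -3.046]
wrist_force: [0.4, -0.1, -3.0]
width: 0.0176
finger_force: 30.0
```

```bash
python3 pour.py .57 .217 .33 185 0; python3 - <<'E'
from h import *
s=snap("scene"); im=s["image"]; hsv=cv2.cvtColor(im,cv2.COLOR_RGB2HSV); P=cloud(s); H,S,V=[hsv[...,i].astype(int) for i in range(3)]
x,y,z=P[...,0],P[...,1],P[...,2]; b=(abs(x-.55)<.14)&(y>.1)&(y<.36)
for n,m in(("red",((H<5)|(H>173))&(S>150)),("orange",(H>6)&(H<16)&(S>150)),("yellow",(H>20)&(H<33)&(S>130)),("green",(H>45)&(H<85)&(S>110)),("white",(S<25)&(V>190)&(z<.18))):
    q=P[m&b]; print(n,len(q),np.median(q,0).round(3) if len(q) else "")
E
```

```text
15.65 q [ 0.42 -0.41  1.75 -0.44  0.73 -1.09] lip now [0.605 0.223 0.298] tilt 65.3 F [ 0.4 -0.1 -3. ] w 0.0176
tcp goal [0.69  0.227 0.36 ] rot [0.012 1.14  0.012] cm [ 2.9 -0.4  8.1]
red 102 [0.487 0.224 0.112]
orange 218 [0.546 0.298 0.091]
yellow 76 [0.491 0.197 0.113]
green 140 [0.571 0.218 0.103]
white 491 [ 0.621  0.119 -0.001]
```

All prints are out and low in the hopper. I level the tote.

Emit:
move_arm(deltas=[0,0.14,0,0.3,0,0.6,1,0,0.29,0,0.6,0,1.5,1,0,0.44,0,1,-0.1,2.5,1,0,0.59,0,1.4,-0.2,3.8,1,0,0.74,0,1.8,-0.2,5,1,0.01,0.89,0.01,2.2,-0.3,6.2,1,0.01,1.02,0.01,2.6,-0.4,7.2,1,0.01,1.14,0.01,2.9,-0.4,8.1,1])

```text
time: 16.5
tool_pos: [0.6895, 0.2267, 0.3563]
ee_rot: [3.142, 0.011, -3.052]
wrist_force: [2.0, 0.9, -2.0]
width: 0.0182
finger_force: 30.0
```

```bash
python3 pour.py .60 .0 .30 120 0
```

```text
16.5 q [ 0.24  0.62  0.29 -0.    2.22 -1.42] lip now [0.57  0.216 0.325] tilt 0.6 F [ 2.   0.9 -2. ] w 0.0182
tcp goal [ 0.66  -0.104  0.33 ] rot [0.006 0.01  1.137] cm [  5.9 -32.7   2.6]
```

Emit:
move_arm(deltas=[0,0,0.1,1.5,-2.5,0.3,1,0,0,0.24,2.5,-6.5,0.7,1,0,0.01,0.39,3,-11,1.1,1,0,0.01,0.54,3.5,-15.5,1.5,1,0,0.01,0.69,4,-20,1.9,1,0,0.01,0.84,4.7,-24.5,2.2,1,0,0.01,0.99,5.4,-29,2.5,1,0,0.01,1.13,5.9,-32.7,2.6,1])

```text
time: 17.3
tool_pos: [0.6592, -0.1071, 0.3294]
ee_rot: [3.135, -0.002, 2.094]
wrist_force: [0.5, 0.1, -3.1]
width: 0.0178
finger_force: 30.0
```

```bash
python3 g.py .4615 -.2909 .12 180 0 77
```

```text
17.3 q [-0.249  0.404  0.67   0.007  2.064 -0.769] tcp [ 0.6592 -0.1071  0.3294] [ 1.796e+02 -1.000e-01  1.200e+02] F [ 0.5  0.1 -3.1] w 0.0178 30.0
rot [ 0.006 -0.004  0.75 ] cm [ -6.08 -26.45  20.75]
```

Emit:
move_arm(deltas=[0,0,0.08,-0.5,-2.5,0,1,0,0,0.2,-1.5,-6.5,1,1,0,0,0.32,-2.5,-10.5,3,1,0,0,0.44,-3.5,-14.5,6,1,0,0,0.56,-4.5,-18.5,9,1,0,0,0.66,-5.3,-22.5,12,1,0.005,0,0.75,-6,-25.5,15,1,0.005,0,0.75,-6.1,-26.4,18,1])

```text
time: 18.1
tool_pos: [0.4607, -0.2921, 0.1467]
ee_rot: [-3.14, -0.003, 1.347]
wrist_force: [0.5, 0.2, -2.7]
width: 0.0179
finger_force: 30.0
```

```bash
python3 g.py .4615 -.2909 .047 180 0 77; python3 - <<'E'
from h import *
s=snap("scene"); P=cloud(s); hsv=cv2.cvtColor(s["image"],cv2.COLOR_RGB2HSV); H,S,V=[hsv[...,i].astype(int) for i in range(3)]
x,y,z=P[...,0],P[...,1],P[...,2]; b=(x>.3)&(x<.62)&(y<0)&(y>-.5)&(H>100)&(H<125)&(S>110); q=P[b]
u=np.array([np.cos(np.radians(77)),np.sin(np.radians(77))]); a=q[:,:2]@u
for lo in np.arange(-.26,-.04,.03):
    k=(a>lo)&(a<lo+.03); print(round(lo,2),k.sum(),np.percentile(q[k,2],[2,98]).round(3) if k.sum()>5 else "")
E
```

```text
18.1 q [-0.67   0.085  1.42   0.002  1.639 -0.446] tcp [ 0.4607 -0.2921  0.1467] [-179.9   -0.2   77.2] F [ 0.5  0.2 -2.7] w 0.0179 30.0
rot [-0.001 -0.003  0.003] cm [0.1  0.06 9.97]
-0.26 387 [0.003 0.207]
-0.23 672 [0.019 0.283]
-0.2 422 [0.016 0.161]
-0.17 309 [0.104 0.321]
-0.14 286 [0.007 0.197]
-0.11 542 [0.108 0.156]
-0.08 452 [0.114 0.145]
-0.05 12 [0.002 0.008]
```

Emit:
move_arm(deltas=[0,0,0,0,0,2,1,0,0,0,0,0,4.5,1,0,0,0,0,0,7,1,0,0,0,0,0,8.5,1,0,0,0,0,0,9.2,1,0,0,0,0,0,9.6,1,0,0,0,0,0,9.9,1,0,0,0,0,0,9.9,1])

```text
time: 18.95
tool_pos: [0.4639, -0.2889, 0.0509]
ee_rot: [3.141, -0.005, 1.352]
wrist_force: [0.1, 0.5, -3.3]
width: 0.0176
finger_force: 30.0
```

Emit:
move_arm(deltas=[0,0,0,0,0,0.15,1,0,0,0,0,0,0.3,1,0,0,0,0,0,0.3,1,0,0,0,0,0,0.3,1])

```text
time: 19.35
tool_pos: [0.4641, -0.2886, 0.0483]
ee_rot: [3.14, -0.005, 1.353]
wrist_force: [0.4, 1.2, 2.5]
width: 0.0179
finger_force: 30.0
```

Contact: the force went from -3 to +2.5 N. I open and lift away.

Emit:
move_arm(deltas=[0,0,0,0,0,-0.1,-0.5,0,0,0,0,0,-0.1,-0.5,0,0,0,0,0,-0.1,-0.5,0,0,0,0,0,-0.1,-0.5,0,0,0,0,0,-0.1,-0.5,0,0,0,0,0,-0.1,-0.5,0,0,0,0,0,-0.1,-0.5,0,0,0,0,0,-0.1,-0.5])

```text
time: 20.15
tool_pos: [0.4634, -0.2885, 0.0481]
ee_rot: [-3.141, -0.006, 1.352]
wrist_force: [0.3, 0.3, -1.0]
width: 0.0706
finger_force: 0.0
```

Emit:
move_arm(deltas=[0,0,0,0,0,-1,-0.5,0,0,0,0,0,-3,-0.5,0,0,0,0,0,-6,-0.5,0,0,0,0,0,-10,-0.5,0,0,0,0,0,-15,-0.5,0,0,0,0,0,-19,-0.5,0,0,0,-4,0,-21,-0.5,0,0,0,-8,0,-21,-0.5])

```text
time: 20.95
tool_pos: [0.4474, -0.3691, 0.2646]
ee_rot: [3.132, 0.001, 1.355]
wrist_force: [1.1, -0.1, -0.8]
width: 0.0707
finger_force: 0.0
```

Emit:
move_arm(deltas=[0,0,0,0,-4,0,-0.5,0,0,0,0,-9,0,-0.5,0,0,0,0,-14,0,-0.5,0,0,0,0,-14,0,-0.5,0,0,0,0,-14,0,-0.5])

```text
time: 21.45
tool_pos: [0.3089, -0.3376, 0.259]
ee_rot: [3.139, -0.004, 1.351]
wrist_force: [0.4, 0.0, -0.8]
width: 0.0706
finger_force: 0.0
```

```bash
python3 - <<'E'
from h import *
o=robot.get_obs(); print(o["time"],o["tool_pos"],o["width"],np.abs(o["qvel"]).max())
s=snap("scene"); save(s,"end.png",(50,350,120,460),2); P=cloud(s); hsv=cv2.cvtColor(s["image"],cv2.COLOR_RGB2HSV); H,S,V=[hsv[...,i].astype(int) for i in range(3)]
x,y,z=P[...,0],P[...,1],P[...,2]
w=(x>.3)&(x<.65)&(y<-.05)&(y>-.5)&(H>100)&(H<125)&(S>110)&(z>.008)&(z<.08); q=P[w]; print("tote",rect(q),np.percentile(q[:,2],99),"mat centre ~(.473,-.268)")
m=(z>.21)&(abs(x-.55)<.13)&(y>.08)&(y<.5); print("lid",np.percentile(P[m],[1,99],axis=0).round(3))
b=(abs(x-.55)<.14)&(y>.1)&(y<.36)
for n,m in(("red",((H<5)|(H>173))&(S>150)),("orange",(H>6)&(H<16)&(S>150)),("yellow",(H>20)&(H<33)&(S>130)),("green",(H>45)&(H<85)&(S>110))):
    q=P[m&b]; print(n,len(q),np.median(q,0).round(3) if len(q) else "", q[:,2].max().round(3))
E
```

```text
21.45 [ 0.30889801 -0.3375706   0.25902812] 0.07058284263949433 0.045446334626683044
tote (array([ 0.4598, -0.257 ]), array([0.1951, 0.1608]), 75.99) 0.06780817627018959 mat centre ~(.473,-.268)
lid [[0.429 0.354 0.212]
 [0.661 0.404 0.423]]
red 101 [0.488 0.225 0.112] 0.122
orange 220 [0.546 0.299 0.092] 0.118
yellow 48 [0.493 0.197 0.11 ] 0.12
green 140 [0.57  0.218 0.103] 0.119
```

View pics/end.png

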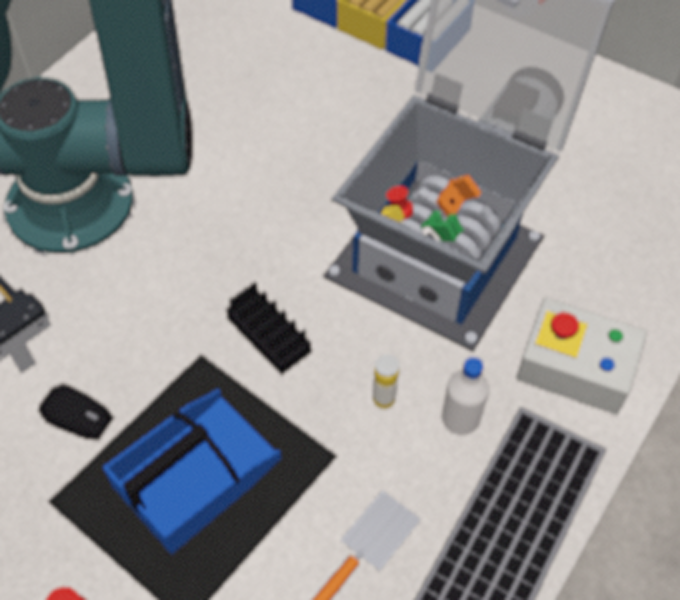

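The end picture shows the empty tote standing on the mat at (190,470) and the lid up at (510,70). All five prints are in the hopper, around (430,215), and the bystanders are where they were. I hand in.

```bash
python3 -c "
from bench import robot
print(robot.close_job())"
```

```text
the job is handed in; nothing more can be done
None
```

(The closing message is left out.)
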